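# Centre-punch the pump strip through the jig

## Task

The pump's mounting strip is clamped in the steel jig and needs a centre-punch mark before drilling. Take the spring-loaded automatic punch out of its wooden stand, put its nose down the jig's guide hole and press it straight down on the strip until it snaps, easing off at once so that it is not rammed against its stop. Then stand the punch back in its hole, fully home and let go, and leave the other things on the table where they are.

Things in the scene. Friction and masses are not known exactly. Their poses are not given: they have to be found in the camera images.
- punch_grip (a point): Automatic centre punch: a round steel tool 136 mm long, 0.15 kg, nose down in its stand. This point is on its axis where it is gripped, 101 mm above the tip, 35 mm below the top; z points from nose to cap. Barrel: 18 mm in diameter, knurled, begins 40 mm above the tip, lower edge narrowed. In the stand this point is 105 mm above the table, the barrel free above 70 mm.
- punch_tip (a point): The point of the punch's nose where it stands with the spring relaxed (fixed to the barrel: it does not show the nose's retraction). The nose is a rod 8 mm in diameter and 40 mm long, ending in a short blunt cone.
- nose (a joint): How far the nose is pushed into the barrel, in m: 0 relaxed, 0.0088 at the hard stop. The spring's force climbs from 3 N to about 10 N at about 6 mm, where it trips and drops to about 4 N by 7.5 mm: felt as a rise, then a sudden drop. It counts as tripped from 6.8 mm. At the stop the force shoots up; over 22 N on the nose spoils the tip. It springs back when lifted.
- guide (a point): Centre of the mouth of the jig's guide hole, in the top face of its bridge, 36 mm above the table; z up. Vertical hole 11 mm in diameter through the 8 mm thick bridge, with a 3 mm countersink. Below lies the strip's face, on packing of unknown thickness: somewhere between 9 and 24 mm under the mouth.
- jig: The fixed steel jig: base 100 (x) by 76 mm, two cheeks and a bridge 60 by 76 mm over the middle. Origin under its centre, below the guide hole. The aluminium strip, 36 mm wide and 186 mm long, runs through it along x.
- stand_mouth (a point): Centre of the mouth of the hole in the punch's stand, a fixed dark wooden block 70 by 70 by 70 mm; this point is in its top face, 70 mm above the table; z up. The hole is 21 mm in diameter for 26 mm, with a 3 mm countersink, then 12 mm for the nose. At home the barrel's lower end rests on the step, 44 mm above the table, punch upright.
- tray: Bystander: a green ceramic tray, 108 mm in diameter and 22 mm high, with black valve caps in it. Origin at the centre of its underside.
- hex_key: Bystander: a bent steel hex key, 90 by 33 mm and 6 mm thick, lying flat. Origin under the middle of its long arm.
- brake_lever: Bystander: a chrome bicycle brake lever, 145 mm long and 22 mm high, lying flat. Origin under its middle.
- pump: Bystander: a black plastic hand pump, 250 mm long and 31 mm thick, lying down. Origin under its middle, x along it.
- bell: Bystander: a brass bicycle bell, 54 mm in diameter and 34 mm high. Origin at the centre of its underside.
- spanner: Bystander: a steel spanner lying flat. Origin under it, x along it.
- tyre_lever: Bystander: a grey plastic tyre lever, 116 mm long, 22 mm wide and 9 mm high, lying flat. Origin under its middle.
Mind the look-alikes: they are no part of the job. What is meant by the part that bears stand_mouth is not blue, green or orange, and is the smaller of those in its own colour.

How it is judged:
On the way:
1. the punch, upright in the guide hole, is pressed on the strip until it has tripped (value of joint nose above 0.0068 m and horizontal distance between punch_tip and guide below 0.005 m and z of punch_tip in the frame of guide below -0.015 m and angle between punch_tip's own z axis and vertical below 0.14 rad), for 0.04 s.
At the end, for the whole second after the job is handed in: The punch has been tripped on the strip through the guide hole (nose in by more than 6.8 mm, tip within 5 mm of the hole's axis, tilt under 0.14 rad) and then stands at rest in its stand: tip within 6 mm of the hole's axis, barrel seated within 3 mm of its step, tilt under 0.15 rad, nose relaxed (horizontal distance between punch_tip and stand_mouth below 0.006 m and z of punch_grip in the frame of stand_mouth between 0.031 and 0.038 m and angle between punch_grip's own z axis and vertical below 0.15 rad and value of joint nose below 0.001 m and linear speed of punch below 0.02 m/s); the robot touches nothing.
It fails at once if the nose is pushed on the strip or the jig with more than 22 N (contact force between nose and strip above 22 N or contact force between nose and jig above 22 N).
It fails at once if a bystander is moved by more than 20 mm (distance of any of tray, hex_key, brake_lever, pump, bell, spanner, tyre_lever from where it was at the start of the episode above 0.02 m).
It also fails if it takes over 69 s, if anything falls off the work surface, if the arm or the gripper's body presses on something with over 40 N, if the wrist force passes 120 N, or if a joint passes its speed limit or range.

## Robot

A 6-joint arm with a two-finger parallel gripper is mounted at the origin on the work surface. World frame = base frame: x ahead of the robot, y to its left, z up, the work surface at z = 0. Lengths are in m, angles in rad, forces in N, time in s.
With the tool pointing down it reaches from about 0.425 to 0.925 m from the base axis. Payload 12.5 kg.
Tool frame: the origin (TCP) lies at the very end of the fingers, on their centre line; the grasp point (between the pads) lies behind it (grip_depth is the z of the grasp point in the tool frame, in m); z points along the fingers, y is the line along which they close (so a half turn about z gives the same grasp; the last joint's range is limited). The gripper opens to 85 mm and grips with 20 to 120 N. Pads are 22 mm wide; open, the fingers measure 114 mm over their backs; the gripper's body (76 mm by 85 mm) begins 54 mm behind the grasp point. The pads swing forward as they close: fully open they stand 13 mm farther back than shut.
Start: joints at [-1.329, 0.491, 1.559, -0, 1.092, -0.106], TCP at [0.213, -0.588, 0.231] pointing down, gripper open.
Joint ranges: [-3.1, 3.1], [-0.84, 2.19], [0.05, 2.79], [-1.13, 4.28], [0.06, 2.93], [-2.69, 2.69]. Speed limits (rad/s): [2.22, 2.22, 2.79, 3.14, 3.14, 3.14].

## Interface

Orientations are given as a unit quaternion [x, y, z, w].
In Python, from bench import * gives the robot as it stands.
- The arm moves only by the shell command python3 -m crank 'ROWS' [OPENING] [FORCE]. ROWS is JSON, a list of rows, each a list of 2 entries, a list of its own where there are three numbers: the shift along the tool's x, y, z each as a share of 1 m, from -1 to 1, then the turn about the tool's z as a share of 90 degrees, from -1 to 1. In form: [[[dx, dy, dz], roll], ...]. A call has 1 to 5 rows; each row shifts and turns the commanded pose from where the row before left it, along the tool's axes as they then stand; what a row does not reach is not made up. A row lasts 1/10 s, in which the tool goes at most 50 mm and 8.59 degrees, less where a joint would pass 70% of its speed; a pose out of reach is approached as far as the arm can. A call with a number of a shift or a turn outside -1 to 1 is refused whole. A call with a gripper value outside its range is refused whole. OPENING is the gripper's target within -1 to 1 (shut at 1, half-way at 0, fully open at -1), set as the call begins (- or left out, the last holds). The fingers move at their own pace and stop on an object; FORCE is the grip in N (left out, the last holds). Time passes only in rows, so rows that do not move let the fingers close. It gives the time, the measured TCP pose, the force, the opening and the grip force at its end, in the units of the state.
- get_obs(): the state, without advancing time (a new reading comes with each control period).
- get_image(name): name is "scene" or "top"; returns a dict with "color" (420x560x3 uint8, red, green, blue), "range_z" (420x560 float32, m along the optical axis (not along the pixel's ray), 0 where there is no reading), "K" (3x3 intrinsics, pixels), "camera_from_world" (4x4, takes a point from world to camera coordinates). Camera axes: x right, y down, z forward; pixel columns grow to the right and rows downward; lengths in m; the calibration is good to about 2 mm. A picture is of the moment at which its call begins.
- sign_off(): hands the job in; it is judged then, once.
The state is a dict: "time_s": time; "joints": joint angles; "joint_velocities": joint speeds; "joint_efforts": joint torques, N m; "position": TCP position; "ee_rot": TCP orientation; "ft_force": force on the tool from outside, world axes, zero at the start; "moment": the same for the moment, N m; "gripper_width": finger opening in m; "finger_force": force on a finger pad.
Only numpy, scipy, OpenCV 4.12 (cv2) and the standard library are available. Lean on these libraries where they do the work, as an engineer would, in place of code of your own. Each camera call takes 0.05 s, during which the arm holds its last target. There are 200 camera calls.

## Working session

There is one attempt and no reset: what is moved stays moved. The work goes in short steps, Python scripts to look and compute and a shell command to move; the robot and the scene stay as the last step left them, time stands still between calls to the robot, and variables do not carry over. Pictures are saved under pics/ and viewed, at most 10 in all, crops included, and the job is handed in when it is done.

```bash
mkdir -p pics; ls; cat > h.py <<'E'
from bench import *
import numpy as np, cv2
def shot(n):
    d=get_image(n); np.savez('/tmp/'+n+'.npz',**{k:d[k] for k in('color','range_z','K','camera_from_world')}); return d
def load(n): return np.load('/tmp/'+n+'.npz')
def onplane(d,u,v,z):
    T=np.linalg.inv(d['camera_from_world']); r=T[:3,:3]@np.linalg.inv(d['K'])@[u,v,1]; o=T[:3,3]
    return o+r*(z-o[2])/r[2]
def pt(d,u,v):
    z=float(d['range_z'][int(v),int(u)]); T=np.linalg.inv(d['camera_from_world'])
    return (T@np.r_[np.linalg.inv(d['K'])@[u,v,1]*z,1])[:3]
E
python3 - <<'E'
from h import *
for n in('scene','top'):
    d=shot(n); cv2.imwrite(f'pics/{n}0.png',cv2.resize(d['color'][:,:,::-1],(784,588),interpolation=cv2.INTER_CUBIC))
    print(n,np.linalg.inv(d['camera_from_world'])[:3].round(3).tolist())
o=get_obs(); print(o)
E
```

```text
pics
scene [[0.64, 0.432, -0.635, 1.225], [0.768, -0.373, 0.521, -0.572], [-0.012, -0.821, -0.571, 0.712]]
top [[0.081, -0.977, 0.198, 0.267], [-0.997, -0.079, 0.021, -0.034], [-0.005, -0.199, -0.98, 1.387]]
{'time_s': 0.1, 'joints': array([-1.32857570e+00,  4.91465540e-01,  1.55940203e+00,  2.31678214e-05,
        1.09167602e+00, -1.05598412e-01]), 'joint_velocities': array([ 0.00138439, -0.00263626, -0.00115349,  0.00056512, -0.00083766,
        0.00084575]), 'joint_efforts': array([ 2.57212014e-03, -6.19446301e+01, -2.62027949e+01, -5.35072240e-05,
        2.87637995e-03,  5.15491990e-06]), 'position': array([ 0.21300934, -0.58736951,  0.23080248]), 'ee_rot': array([ 9.84916629e-01,  1.73028923e-01, -2.22012400e-05, -4.75057814e-04]), 'ft_force': array([-0.65824853,  0.56057285,  0.17257333]), 'moment': array([-0.04115641, -0.01333411,  0.03143586]), 'finger_force': 0.0, 'gripper_width': 0.08516995421624368}
```

View pics/scene0.png

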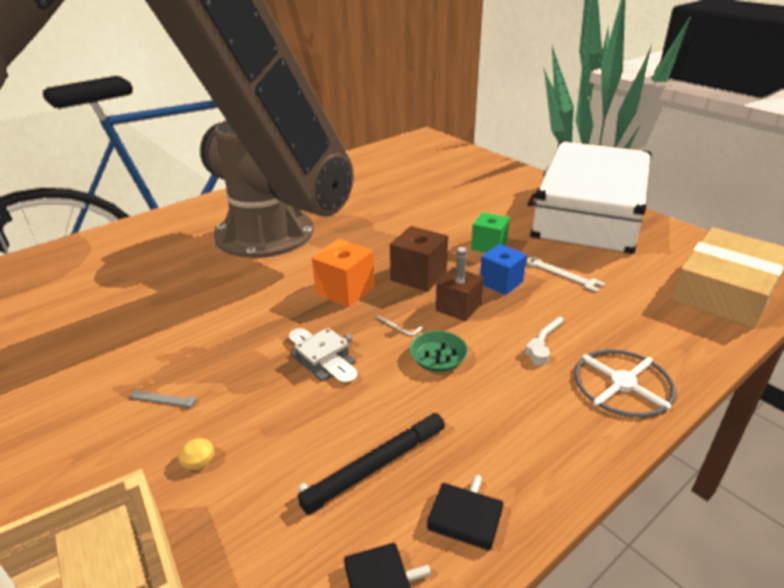

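View pics/top0.png

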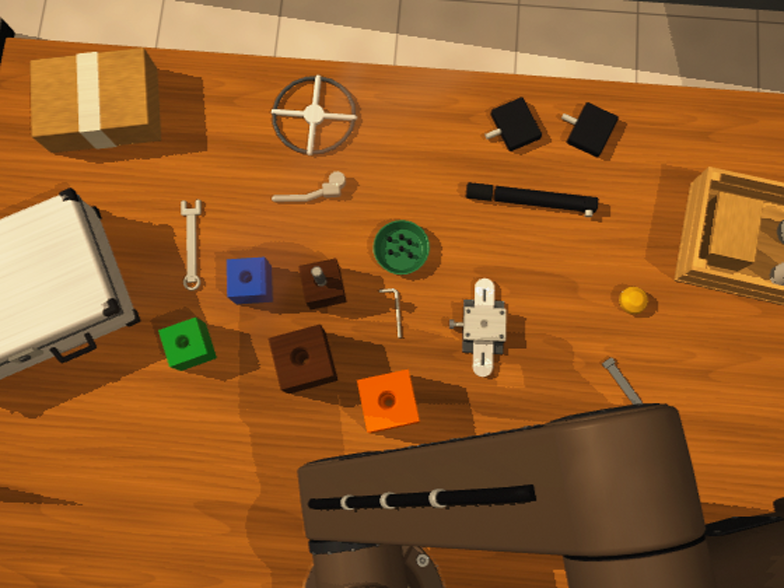

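Scene shows the punch standing in the small dark-brown block at (460,285), the jig at (322,350), and bystanders around. Top view: the candidates for the stand are small brown (322,283, with the punch), large brown (303,357), blue (247,279), green (186,343) and orange (388,400). I choose the small brown one. The jig's guide hole is at (484,324).

```bash
cat > meas.py <<'E'
from h import *
def cloud(d):
    v,u=np.mgrid[:420,:560]; z=d['range_z']; T=np.linalg.inv(d['camera_from_world'])
    p=np.stack([u*z,v*z,z],-1)@np.linalg.inv(d['K']).T
    return p@T[:3,:3].T+T[:3,3]
if __name__=='__main__':
    for n in('top','scene'):
        d=load(n); P=cloud(d); c0=onplane(load('top'),322/1.4,283/1.4,.07)
        r=np.hypot(*(P[...,:2]-c0[:2]).transpose(2,0,1))
        m=(r<.06)&(abs(P[...,2]-.07)<.004); q=P[m]
        R=cv2.minAreaRect((q[:,:2]*1000).astype(np.float32)); print(n,'stand',R,q[:,2].mean())
        m=(r<.05)&(P[...,2]>.078); q=P[m]; print('punch',len(q),q[:,:2].mean(0),q.max(0),q.min(0))
        for lo,hi in((.08,.1),(.1,.12),(.12,.16)):
            s=q[(q[:,2]>lo)&(q[:,2]<hi)]
            if len(s): print(lo,len(s),s.mean(0),np.ptp(s,axis=0))
        g0=onplane(load('top'),484/1.4,324/1.4,.036); r=np.hypot(*(P[...,:2]-g0[:2]).transpose(2,0,1))
        q=P[(r<.055)&(abs(P[...,2]-.036)<.004)]
        R=cv2.minAreaRect((q[:,:2]*1000).astype(np.float32)); print('bridge',R,q[:,2].mean(),'hole click',g0)
    d=load('top');s=d['color']
    a=cv2.resize(s[180:280,200:390,::-1],(760,400),interpolation=cv2.INTER_CUBIC)
    cv2.imwrite('pics/crop1.png',a)
E
python3 meas.py
```

```text
top stand ((551.1555786132812, 143.08412170410156), (70.92082214355469, 70.06230926513672), 16.70371437072754) 0.06948971436365575
punch 93 [0.54881664 0.14141128] [0.56088069 0.15200805 0.14310679] [0.54164793 0.13396874 0.07803732]
0.08 12 [0.54589998 0.138807   0.09007382] [0.01024687 0.01197443 0.01556276]
0.1 17 [0.54533192 0.13955464 0.11052212] [0.01483292 0.01370068 0.0182546 ]
0.12 62 [0.55043878 0.14256987 0.13703149] [0.01912339 0.01803931 0.02178853]
bridge ((501.68511962890625, -159.5965118408203), (60.68852615356445, 75.09791564941406), 2.597198486328125) 0.03571199435946885 hole click [ 0.50023314 -0.16001728  0.036     ]
scene stand ((552.5178833007812, 141.44235229492188), (72.42985534667969, 75.52838134765625), 16.704219818115234) 0.06955408164220328
punch 147 [0.55623018 0.13653283] [0.56413023 0.14834005 0.14271657] [0.54090594 0.12954922 0.07852351]
0.08 39 [0.55723083 0.13581003 0.08969234] [0.01724432 0.01490978 0.018517  ]
0.1 44 [0.55727104 0.13622275 0.11070923] [0.0155926  0.01727799 0.01913907]
0.12 60 [0.55493272 0.13734879 0.13274801] [0.02164983 0.01879082 0.02229215]
bridge ((502.63494873046875, -162.1461944580078), (64.26499938964844, 77.69261169433594), 2.4191792011260986) 0.03537526662620824 hole click [ 0.50023314 -0.16001728  0.036     ]
```

View pics/crop1.png

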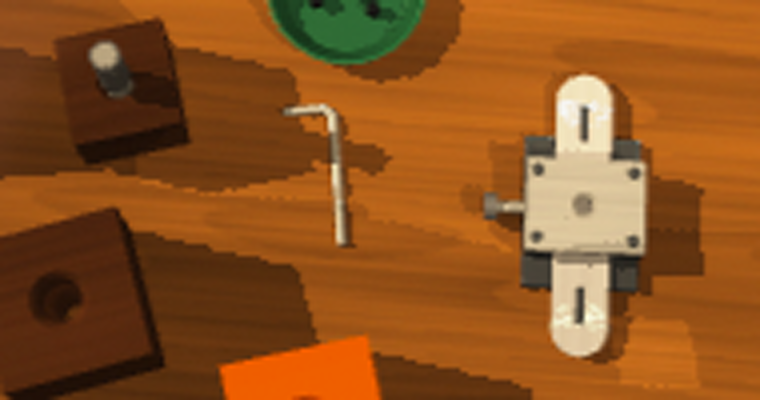

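Crop shows the punch cap at (105,55) on the small dark block and the guide hole at (583,205) centred in the bridge. Both rectangles match the given sizes (70×70, 60×76), at the right heights. Now I check the tool numbers and the neighbours' heights.

```bash
python3 - <<'E'
from meas import *
import bench
print([k for k in dir(bench) if not k.startswith('_')], getattr(bench,'grip_depth',None))
d=load('top');P=cloud(d)
for n,u,v in(('blue',247,279),('big',303,357),('orange',388,400),('green',186,343)):
    q=P[int(v/1.4)-14:int(v/1.4)+14,int(u/1.4)-14:int(u/1.4)+14].reshape(-1,3);print(n,np.median(q,0),q[:,2].max())
print('cap',onplane(d,200+105/4-.4,180+55/4-.4,.14),'guide',onplane(d,200+583/4-.4,180+205/4-.4,.036))
E
python3 -m crank '[[[0.047,-0.017,0],0.0954],[[0.049,-0.009,0],0.0954],[[0.049,-0.002,0],0.0314]]' -1 40
```

```text
['Unreachable', 'get_image', 'get_obs', 'grip_depth', 'sign_off'] -0.0187
blue [0.54552539 0.28006894 0.06853478] 1.3870078762737934
big [0.40997472 0.16104389 0.09250399] 1.3870078762737934
orange [0.34922528 0.00422944 0.08956291] 1.3870078762737934
green [0.41940651 0.37510402 0.06796677] 1.3870078762737934
cap [0.55162813 0.14204854 0.14      ] guide [ 0.50165755 -0.15899792  0.036     ]
time_s: 0.4
position: [0.3441, -0.5323, 0.2315]
ee_rot: [1.0, 0.002, -0.0, -0.0]
ft_force: [-0.6, -1.4, 0.4]
gripper_width: 0.0855
finger_force: 0.0
```

```bash
python3 -m crank '[[[0.015,-0.047,0],0],[[0.015,-0.047,0],0],[[0.015,-0.047,0],0],[[0.015,-0.047,0],0],[[0.015,-0.047,0],0]]' | sed -n 2p
python3 -m crank '[[[0.015,-0.047,0],0],[[0.015,-0.047,0],0],[[0.015,-0.047,0],0],[[0.015,-0.047,0],0],[[0.015,-0.047,0],0]]' | sed -n 2p
python3 -m crank '[[[0.015,-0.047,0],0],[[0.015,-0.047,0],0],[[0.015,-0.047,0],0],[[0.012,-0.047,0],0],[[0,0,0],0]]'
```

```text
position: [0.4163, -0.2962, 0.2311]
position: [0.4891, -0.0604, 0.2313]
time_s: 1.9
position: [0.5447, 0.1307, 0.2308]
ee_rot: [1.0, 0.007, -0.0, -0.0]
ft_force: [-0.7, -0.7, -0.4]
gripper_width: 0.0853
finger_force: 0.0
```

```bash
python3 -m crank '[[[0.007,-0.0115,0],0],[[0,0,0.045],0],[[0,0,0.04],0],[[0,0,0],0]]'
python3 - <<'E'
from h import *
for n in('scene',):
    d=shot(n); cv2.imwrite(f'pics/{n}1.png',cv2.resize(d['color'][130:270,250:430,::-1],(720,560),interpolation=cv2.INTER_CUBIC))
print(get_obs()['position'])
E
```

```text
time_s: 2.3
position: [0.5492, 0.1366, 0.1422]
ee_rot: [1.0, 0.004, -0.004, 0.001]
ft_force: [-0.9, -0.3, -0.2]
gripper_width: 0.0855
finger_force: 0.0
[0.55059032 0.13682898 0.1450333 ]
```

View pics/scene1.png

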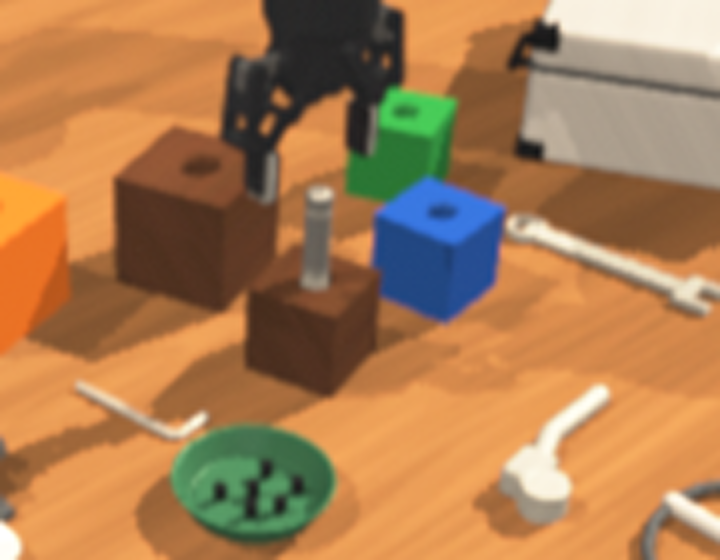

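Fingers straddle the punch (pads at (262,175) and (365,130), cap at (320,195)). I settle, correct and descend.

```bash
python3 -m crank '[[[0.001,-0.005,0],0],[[0,0,0.03],0],[[0,0,0.015],0],[[0,0,0],0],[[0,0,0],0]]'
```

```text
time_s: 2.85
position: [0.553, 0.1428, 0.1031]
ee_rot: [1.0, 0.005, 0.001, -0.0]
ft_force: [1.1, 0.1, -0.5]
gripper_width: 0.0854
finger_force: 0.0
```

```bash
python3 -m crank '[[[-0.001,0,0.0165],0],[[0,0,0],0],[[0,0,0],0]]' | sed -n 1,2p
python3 -m crank '[[[0,0,0],0]]' | sed -n 2p
python3 -m crank '[[[0,0,0],0]]' | sed -n 2p; python3 -m crank '[[[0,0,0],0]]' | sed -n 2p
```

```text
time_s: 3.15
position: [0.5516, 0.1427, 0.0861]
position: [0.5517, 0.1427, 0.086]
position: [0.5515, 0.1427, 0.0857]
position: [0.5513, 0.1427, 0.0853]
```

```bash
python3 -m crank '[[[0,0,0],0],[[0,0,0],0],[[0,0,0],0],[[0,0,0],0],[[0,0,0],0]]' 1 60
python3 -m crank '[[[0,0,0],0],[[0,0,0],0],[[0,0,0],0],[[0,0,0],0]]'
```

```text
time_s: 3.95
position: [0.5512, 0.1427, 0.0849]
ee_rot: [1.0, 0.005, 0.0, -0.0]
ft_force: [-0.4, 1.8, 2.5]
gripper_width: 0.0169
finger_force: 58.3
time_s: 4.35
position: [0.5511, 0.1427, 0.0849]
ee_rot: [1.0, 0.005, 0.0, -0.0]
ft_force: [-0.4, 1.3, 2.9]
gripper_width: 0.0167
finger_force: 58.4
```

Gripped (home TCP 0.5511, 0.1427, 0.0849). Lift straight.

```bash
python3 -m crank '[[[0,0,-0.02],0],[[0,0,-0.03],0],[[0,0,-0.04],0],[[0,0,-0.03],0],[[0,0,0],0]]'
python3 -m crank '[[[0,0,0],0],[[0,0,0],0]]'
```

```text
time_s: 4.85
position: [0.5524, 0.1427, 0.2084]
ee_rot: [1.0, 0.005, 0.003, -0.0]
ft_force: [-0.5, 0.3, -2.3]
gripper_width: 0.0168
finger_force: 58.8
time_s: 5.05
position: [0.5504, 0.1425, 0.2033]
ee_rot: [1.0, 0.005, -0.001, 0.0]
ft_force: [-0.4, -0.1, -1.6]
gripper_width: 0.0167
finger_force: 58.7
```

```bash
python3 -m crank '[[[-0.006,0.03,0],0],[[-0.006,0.04,0],0],[[-0.006,0.04,0],0],[[-0.006,0.04,0],0],[[-0.006,0.04,0],0]]' | sed -n 2p
python3 -m crank '[[[-0.006,0.04,0],0],[[-0.006,0.03,0],0],[[-0.006,0.025,0],0],[[0,0.017,0],0],[[0,0,0],0]]' | sed -n 2p
python3 -m crank '[[[0,0,0],0],[[0,0,0],0],[[0,0,0],0]]'
```

```text
position: [0.5219, -0.049, 0.2033]
position: [0.5058, -0.1613, 0.2038]
time_s: 6.35
position: [0.5061, -0.1588, 0.2047]
ee_rot: [1.0, 0.005, -0.0, -0.0]
ft_force: [0.3, -0.4, -2.4]
gripper_width: 0.0164
finger_force: 58.9
```

```bash
python3 -m crank '[[[-0.0045,0.001,0.035],0],[[0,0,0.025],0],[[0,0,0.008],0],[[0,0,0],0],[[0,0,0],0]]'
python3 -m crank '[[[0,0,0],0],[[0,0,0],0]]'
python3 - <<'E'
from h import *
a=shot('scene')['color'][215:290,190:270,::-1]; d=shot('top'); b=d['color'][190:265,305:385,::-1]
f=lambda i:cv2.resize(i,(400,375),interpolation=cv2.INTER_CUBIC)
cv2.imwrite('pics/g2.png',np.hstack([f(a),f(b)]))
s=load('scene'); C=s['camera_from_world']; 
for n,p in(('guide',[.5016,-.1592,.036]),('tip',np.r_[get_obs()['position']-[0,0,.081]])):
    q=s['K']@(C@np.r_[p,1])[:3]; q=q[:2]/q[2]; print(n,p,q,(q-[190,215])*5)
E
```

```text
time_s: 6.85
position: [0.502, -0.1608, 0.1377]
ee_rot: [1.0, 0.005, 0.001, 0.0]
ft_force: [-0.3, -0.9, -2.3]
gripper_width: 0.0165
finger_force: 58.9
time_s: 7.05
position: [0.5018, -0.1609, 0.1377]
ee_rot: [1.0, 0.005, 0.001, 0.0]
ft_force: [0.0, -0.0, -1.6]
gripper_width: 0.0169
finger_force: 58.9
guide [0.5016, -0.1592, 0.036] [229.50641915 244.8291083 ] [197.53209574 149.14554148]
tip [ 0.50160753 -0.16091276  0.05642249] [228.24074102 238.84069802] [191.2037051  119.20349008]
```

View pics/g2.png

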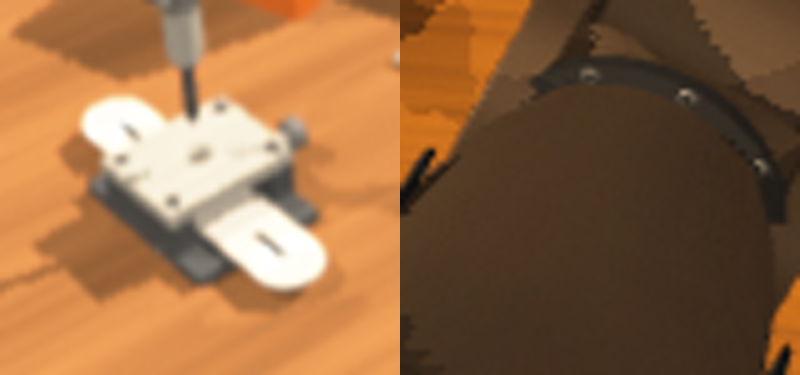

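Left: nose tip at (192,118) nearly as predicted; hole at (200,154), a touch nearer the camera than predicted. Right (top view) is blocked by the arm. Sub-pixel centroids of the hole next.

```bash
python3 - <<'E'
from h import *
from scipy import ndimage as N
s=load('scene'); d0=None
def cen(d,u,v,z,r=4):
    g=cv2.cvtColor(d['color'],cv2.COLOR_RGB2GRAY).astype(float); u,v=int(round(u)),int(round(v))
    p=g[v-r:v+r+1,u-r:u+r+1]; w=np.clip(np.median(p)-12-p,0,None); l,k=N.label(w>0); c=l[r,r] or np.argmax(N.sum(w,l,range(k+1)))
    y,x=N.center_of_mass(w*(l==c)); print((l==c).sum(),(u-r+x,v-r+y)); print(np.round(p).astype(int)); return onplane(d,u-r+x,v-r+y,z)
print('scene',cen(s,190+198/5,215+152/5,.036))
t=dict(color=np.zeros(1)); im=cv2.imread('pics/top0.png'); im=cv2.resize(im,(560,420),interpolation=cv2.INTER_AREA)[:,:,::-1].copy()
T=load('top'); t=dict(color=im,K=T['K'],camera_from_world=T['camera_from_world'])
print('top',cen(t,345.3,230.8,.036))
g=cv2.cvtColor(s['color'],cv2.COLOR_RGB2GRAY); print(g[226:246,222:236])
E
```

```text
19 (np.float64(229.58847736625515), np.float64(245.60288065843622))
[[243 243 242 243 244 243 242 242 242]
 [243 243 243 243 242 242 242 242 242]
 [243 242 239 235 232 234 240 242 242]
 [243 239 230 219 205 212 231 240 241]
 [243 233 213 188 174 188 221 239 241]
 [241 225 187 167 170 195 226 241 243]
 [240 228 207 201 212 227 240 243 243]
 [241 239 235 235 240 242 243 242 242]
 [242 243 243 243 243 243 242 241 241]]
scene [ 0.50431545 -0.1607631   0.036     ]
32 (np.float64(345.35346358792185), np.float64(230.61989342806393))
[[201 201 202 200 199 199 200 202 202]
 [198 199 194 173 158 162 175 192 198]
 [197 194 169 136 125 130 148 176 193]
 [201 194 148 122 124 121 116 171 193]
 [202 196 150 128 126 123 126 173 197]
 [200 197 169 137 128 125 133 174 196]
 [199 199 186 157 146 150 167 189 198]
 [191 197 199 189 182 183 191 198 200]
 [201 201 201 201 200 200 200 201 201]]
top [ 0.50225482 -0.15897118  0.036     ]
[[121 131 142 144 143 142 151 164 166 168 169 170 174 174]
 [122 130 140 143 139 135 140 162 172 174 175 174 174 175]
 [131 143 151 144 125 112 120 159 174 175 175 174 175 17
[... 306 characters left out ...]
3 173 167 133  88  81 129 169 182 188 186 194 186]
 [172 172 174 169 135  88  76 125 186 209 206 184 186 195]
 [175 174 174 171 144  94  73 132 216 234 215 165 158 202]
 [189 175 177 181 173 117  81 147 230 241 225 200 200 227]
 [220 190 195 213 215 162 121 180 236 243 241 239 240 242]
 [242 224 227 237 238 216 188 222 241 244 244 244 244 243]
 [247 241 240 242 243 240 233 240 243 244 243 243 243 242]
 [245 242 242 243 243 243 242 243 244 243 242 242 242 242]
 [242 242 243 243 243 243 243 243 242 242 242 242 242 242]
 [242 242 243 243 243 242 239 235 232 234 240 242 242 241]
 [242 243 243 243 243 239 230 219 205 212 231 240 241 239]
 [242 242 243 243 243 233 213 188 174 188 221 239 241 237]]
```

```bash
python3 -m crank '[[[0.001,-0.001,0.008],0],[[0,0,0.008],0],[[0,0,0],0],[[0,0,0],0]]' | sed -n '2p;4p'
python3 -m crank '[[[0,0,0.003],0],[[0,0,0],0]]' | sed -n '2p;4p'
python3 -m crank '[[[0,0,0.003],0],[[0,0,0],0]]' | sed -n '2p;4p'
```

```text
position: [0.5023, -0.1598, 0.1203]
ft_force: [0.7, -0.2, -1.4]
position: [0.5023, -0.1598, 0.1176]
ft_force: [0.2, -0.2, -2.3]
position: [0.5023, -0.1598, 0.1145]
ft_force: [0.1, 0.1, -1.2]
```

```bash
python3 -m crank '[[[0,0,0.002],0],[[0,0,0],0]]' | sed -n '2p;4p'
python3 -m crank '[[[0,0,0.002],0],[[0,0,0],0]]' | sed -n '2p;4p'
```

```text
position: [0.5023, -0.1598, 0.1126]
ft_force: [-1.1, 0.3, -1.8]
position: [0.5023, -0.1598, 0.1106]
ft_force: [0.1, -0.7, -0.8]
```

```bash
python3 -m crank '[[[0,0,0.002],0],[[0,0,0],0]]' | sed -n '2p;4p'
```

```text
position: [0.5023, -0.1598, 0.1086]
ft_force: [-0.2, -0.7, -1.4]
```

In the hole freely. Feel for the strip.

```bash
python3 -m crank '[[[0,0,0.0015],0],[[0,0,0],0]]' | sed -n '2p;4p'
python3 -m crank '[[[0,0,0.0015],0],[[0,0,0],0]]' | sed -n '2p;4p'
```

```text
position: [0.5024, -0.1598, 0.1072]
ft_force: [-0.8, 0.0, -1.7]
position: [0.5024, -0.1598, 0.1056]
ft_force: [0.1, 0.5, -1.5]
```

```bash
python3 -m crank '[[[0,0,0.0015],0],[[0,0,0],0]]' | sed -n '2p;4p'
python3 -m crank '[[[0,0,0.0015],0],[[0,0,0],0]]' | sed -n '2p;4p'
```

```text
position: [0.5023, -0.1598, 0.1041]
ft_force: [0.1, -0.4, -1.4]
position: [0.5024, -0.1598, 0.1026]
ft_force: [0.5, -0.2, -0.8]
```

```bash
python3 -m crank '[[[0,0,0.0015],0],[[0,0,0],0]]' | sed -n '2p;4p'
python3 -m crank '[[[0,0,0.0015],0],[[0,0,0],0]]' | sed -n '2p;4p'
```

```text
position: [0.5023, -0.1598, 0.1011]
ft_force: [-0.5, 0.5, -1.9]
position: [0.5023, -0.1598, 0.0996]
ft_force: [0.4, 0.1, -1.5]
```

```bash
python3 -m crank '[[[0,0,0.0015],0],[[0,0,0],0]]' | sed -n '2p;4p'
python3 -m crank '[[[0,0,0.0015],0],[[0,0,0],0]]' | sed -n '2p;4p'
```

```text
position: [0.5023, -0.1598, 0.0981]
ft_force: [-0.7, -0.4, -2.3]
position: [0.5024, -0.1598, 0.0966]
ft_force: [0.3, -0.1, -0.6]
```

```bash
python3 -m crank '[[[0,0,0.001],0],[[0,0,0],0]]' | sed -n '2p;4p'
python3 -m crank '[[[0,0,0.001],0],[[0,0,0],0]]' | sed -n '2p;4p'
```

```text
position: [0.5024, -0.1598, 0.0957]
ft_force: [-0.5, -0.3, -1.2]
position: [0.5024, -0.1598, 0.0947]
ft_force: [0.4, 0.3, -2.1]
```

```bash
python3 -m crank '[[[0,0,0.001],0],[[0,0,0],0]]' | sed -n '2p;4p'
python3 -m crank '[[[0,0,0.001],0],[[0,0,0],0]]' | sed -n '2p;4p'
```

```text
position: [0.5025, -0.1599, 0.0938]
ft_force: [0.5, 0.5, -0.4]
position: [0.5025, -0.1599, 0.0929]
ft_force: [-0.4, 1.2, 2.4]
```

Contact at TCP z ≈ 0.0935. Now press in 1 mm steps.

```bash
python3 -m crank '[[[0,0,0.001],0],[[0,0,0],0]]' | sed -n '2p;4p'
python3 -m crank '[[[0,0,0.001],0],[[0,0,0],0]]' | sed -n '2p;4p'
```

```text
position: [0.5025, -0.1599, 0.0919]
ft_force: [-0.4, -0.2, 3.1]
position: [0.5025, -0.1599, 0.0909]
ft_force: [-0.5, 0.2, 4.8]
```

```bash
python3 -m crank '[[[0,0,0.001],0],[[0,0,0],0]]' | sed -n '2p;4p'
python3 -m crank '[[[0,0,0.001],0],[[0,0,0],0]]' | sed -n '2p;4p'
```

```text
position: [0.5025, -0.1599, 0.0899]
ft_force: [-0.3, -0.5, 4.9]
position: [0.5026, -0.1599, 0.089]
ft_force: [0.5, -1.0, 6.3]
```

```bash
python3 -m crank '[[[0,0,0.0007],0],[[0,0,0],0]]' | sed -n '2p;4p'
python3 -m crank '[[[0,0,0.0007],0],[[0,0,0],0]]' | sed -n '2p;4p'
```

```text
position: [0.5026, -0.1599, 0.0884]
ft_force: [-0.9, 0.8, 6.7]
position: [0.5026, -0.1599, 0.0877]
ft_force: [-1.0, 0.4, 8.1]
```

```bash
python3 -m crank '[[[0,0,0.0005],0],[[0,0,0],0]]' | sed -n '2p;4p'
```

```text
position: [0.5026, -0.1599, 0.0873]
ft_force: [-1.0, -0.2, 8.3]
```

```bash
python3 -m crank '[[[0,0,0.0005],0],[[0,0,0],0]]' | sed -n '2p;4p'
```

```text
position: [0.5026, -0.1599, 0.0868]
ft_force: [0.0, 1.0, 7.6]
```

```bash
python3 -m crank '[[[0,0,0.0005],0],[[0,0,0],0]]' | sed -n '2p;4p'
```

```text
position: [0.5026, -0.1599, 0.0861]
ft_force: [-0.1, 0.0, 4.7]
```

Snap felt (force dropping). A hair more to be safely past 6.8 mm.

```bash
python3 -m crank '[[[0,0,0.0004],0],[[0,0,0],0]]' | sed -n '1,2p;4p'
```

```text
time_s: 12.95
position: [0.5024, -0.1599, 0.0854]
ft_force: [-0.4, -0.2, 2.2]
```

Net ≈ 3.7 N means fully tripped (~7.5 mm), well short of the stop. Ease off and lift out.

```bash
python3 -m crank '[[[0,0,-0.004],0],[[0,0,-0.01],0],[[0,0,-0.02],0],[[0,0,-0.03],0],[[0,0,-0.03],0]]' | sed -n '2p;4p'
python3 -m crank '[[[0,0,-0.025],0],[[0,0,0],0],[[0,0,0],0],[[0,0,0],0]]'
python3 - <<'E'
from h import *
d=shot('scene'); o=get_obs()['position']; print(o,np.array([.5511,.1427])-o[:2])
cv2.imwrite('pics/s3.png',cv2.resize(d['color'][150:270,170:330,::-1],(800,600),interpolation=cv2.INTER_CUBIC))
E
```

```text
position: [0.5019, -0.1596, 0.1807]
ft_force: [0.6, -0.5, -0.7]
time_s: 13.85
position: [0.5018, -0.1596, 0.2035]
ee_rot: [1.0, 0.005, -0.001, -0.0]
ft_force: [0.6, -0.5, -2.8]
gripper_width: 0.0165
finger_force: 58.9
[ 0.50187777 -0.15956987  0.20336164] [0.04922223 0.30226987]
```

View pics/s3.png

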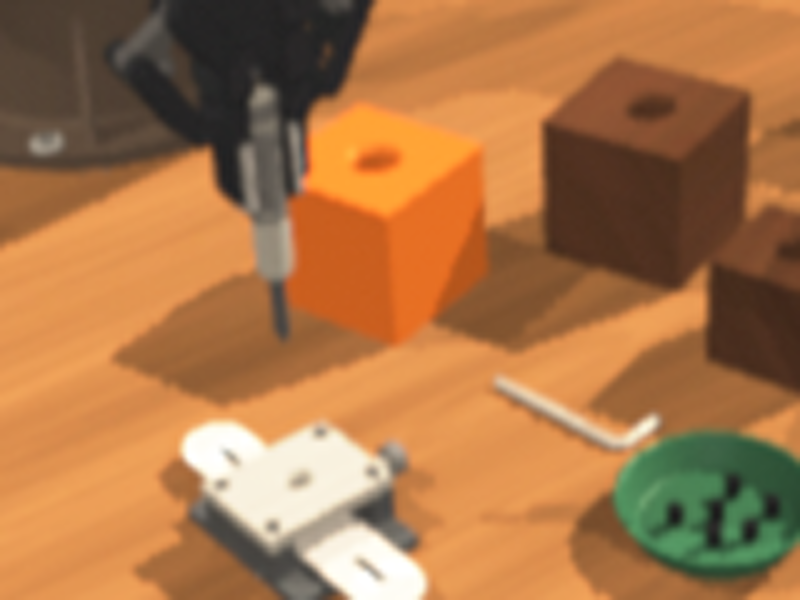

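The punch is upright in the grip, nose out at (283,335); nothing disturbed. Back to the stand.

```bash
python3 -m crank '[[[0.006,-0.03,0],0],[[0.006,-0.04,0],0],[[0.006,-0.04,0],0],[[0.006,-0.04,0],0],[[0.006,-0.04,0],0]]' | sed -n 2p
python3 -m crank '[[[0.006,-0.04,0],0],[[0.006,-0.03,0],0],[[0.006,-0.025,0],0],[[0.001,-0.017,0],0],[[0,0,0],0]]' | sed -n 2p
python3 -m crank '[[[0,0,0],0],[[0,0,0],0],[[0,0,0],0]]'
```

```text
position: [0.5303, 0.032, 0.2034]
position: [0.5482, 0.1441, 0.2035]
time_s: 15.2
position: [0.5485, 0.1417, 0.2045]
ee_rot: [1.0, 0.004, -0.0, 0.0]
ft_force: [0.0, 0.2, -1.1]
gripper_width: 0.0167
finger_force: 59.0
```

```bash
python3 -m crank '[[[0.0026,-0.001,0],0],[[0,0,0.03],0],[[0,0,0.018],0],[[0,0,0],0],[[0,0,0],0]]' | sed -n '2p;4p'
python3 -m crank '[[[0,0,0],0],[[0,0,0],0]]' | sed -n '2,4p'
```

```text
position: [0.5515, 0.1435, 0.1569]
ft_force: [0.4, -0.5, -1.2]
position: [0.5516, 0.1437, 0.1575]
ee_rot: [1.0, 0.005, 0.001, -0.0]
ft_force: [0.0, -0.2, -1.5]
```

```bash
python3 -m crank '[[[-0.0005,0.001,0.01],0],[[0,0,0.01],0],[[0,0,0.01],0],[[0,0,0],0]]' | sed -n '2p;4p'
python3 -m crank '[[[0,0,0.005],0],[[0,0,0.005],0],[[0,0,0],0]]' | sed -n '2p;4p'
```

```text
position: [0.5499, 0.1425, 0.1246]
ft_force: [0.6, -0.4, -1.5]
position: [0.5504, 0.1426, 0.1159]
ft_force: [0.2, -0.0, -0.8]
```

```bash
python3 -m crank '[[[0,0,0.004],0],[[0,0,0.004],0],[[0,0,0],0]]' | sed -n '2p;4p'
python3 -m crank '[[[0,0,0.004],0],[[0,0,0.004],0],[[0,0,0],0]]' | sed -n '2p;4p'
```

```text
position: [0.5504, 0.1426, 0.108]
ft_force: [0.5, 0.2, -1.6]
position: [0.5504, 0.1426, 0.0999]
ft_force: [0.0, -0.2, -1.1]
```

```bash
python3 -m crank '[[[0.0005,0,0.004],0],[[0,0,0.004],0],[[0,0,0],0]]' | sed -n '2p;4p'
python3 -m crank '[[[0,0,0.003],0],[[0,0,0],0]]' | sed -n '2p;4p'
python3 -m crank '[[[0,0,0.002],0],[[0,0,0],0]]' | sed -n '2p;4p'
```

```text
position: [0.5509, 0.1426, 0.0919]
ft_force: [-0.4, 0.0, -2.4]
position: [0.551, 0.1426, 0.0892]
ft_force: [0.4, 0.3, -1.7]
position: [0.5511, 0.1426, 0.0873]
ft_force: [-0.6, -0.0, -2.7]
```

```bash
python3 -m crank '[[[0,0,0.001],0],[[0,0,0],0]]' | sed -n '2p;4p'
python3 -m crank '[[[0,0,0.001],0],[[0,0,0],0]]' | sed -n '2p;4p'
```

```text
position: [0.5511, 0.1426, 0.0864]
ft_force: [0.7, -0.8, -2.4]
position: [0.5511, 0.1426, 0.0854]
ft_force: [-0.7, 0.2, -1.8]
```

```bash
python3 -m crank '[[[0,0,0.0006],0],[[0,0,0],0]]' | sed -n '2p;4p'
python3 -m crank '[[[0,0,0],0],[[0,0,0],0],[[0,0,0],0],[[0,0,0],0],[[0,0,0],0]]' -1
python3 -m crank '[[[0,0,0],0],[[0,0,0],0],[[0,0,0],0],[[0,0,0],0]]'
```

```text
position: [0.5512, 0.1426, 0.0849]
ft_force: [0.2, 0.5, -1.3]
time_s: 19.0
position: [0.5512, 0.1426, 0.0849]
ee_rot: [1.0, 0.005, 0.0, 0.0]
ft_force: [0.3, -0.9, 0.4]
gripper_width: 0.085
finger_force: 0.0
time_s: 19.4
position: [0.5512, 0.1427, 0.0849]
ee_rot: [1.0, 0.005, 0.0, 0.0]
ft_force: [0.1, 0.0, -0.7]
gripper_width: 0.0858
finger_force: 0.0
```

Released. Retreat straight up and look.

```bash
python3 -m crank '[[[0,0,-0.02],0],[[0,0,-0.04],0],[[0,0,-0.04],0],[[0,0,-0.04],0],[[0,0,-0.03],0]]' | sed -n 2p
python3 -m crank '[[[-0.02,0,-0.02],0],[[-0.04,0.03,0],0],[[-0.04,0.04,0],0],[[0,0,0],0],[[0,0,0],0]]' | sed -n 1,2p
python3 - <<'E'
from meas import *
d=shot('scene'); P=cloud(d); r=np.hypot(P[...,0]-.552,P[...,1]-.142)
q=P[(r<.04)&(P[...,2]>.078)]; print(len(q),q.max(0))
for lo,hi in((.08,.1),(.1,.12),(.12,.16)): print(q[(q[:,2]>lo)&(q[:,2]<hi)].mean(0))
cv2.imwrite('pics/s4.png',cv2.resize(d['color'][150:270,230:390,::-1],(800,600),interpolation=cv2.INTER_CUBIC))
E
```

```text
position: [0.5513, 0.1427, 0.2575]
time_s: 20.4
position: [0.4563, 0.076, 0.2755]
144 [0.56398256 0.14802836 0.14128805]
[0.5573306  0.13564617 0.09034097]
[0.55743046 0.13637228 0.10998022]
[0.55533445 0.13678359 0.13246348]
```

View pics/s4.png

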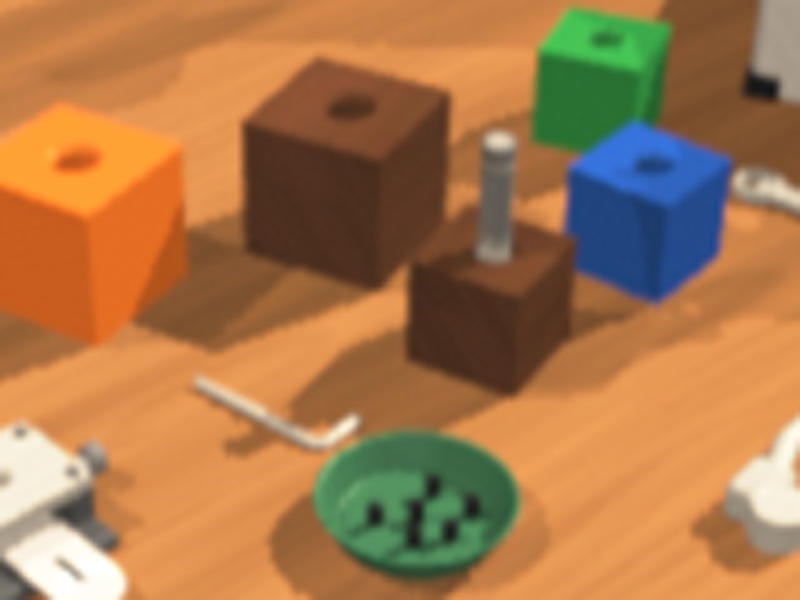

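The punch stands upright at (497,200), with its cap at the same height and place as at the start; bystanders are where they were.

```bash
python3 -c "from bench import *; print(sign_off())"
```

```text
the job is handed in; nothing more can be done
None
```

The job is handed in: the punch tripped on the strip through the guide hole (force climbed to about 10 N, then fell to about 4 N, short of the stop), it now stands upright and released in its stand, and the bystanders in the last view had not moved.

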